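# Stow a lens tube in the third gap of the rack

### The arm

A 6-joint arm with a two-finger parallel gripper is mounted at the origin on a cart in front of the work surface, level with it; the furniture and walls round the work are solid. World frame = base frame: x ahead of the robot, y to its left, z up, the work surface at z = 0. Lengths are in mm, angles in rad, forces in N, time in s.
With the tool pointing down it reaches from about 350 to 725 mm from the base axis. Payload 6 kg.
Tool frame: the origin (TCP) lies at the very end of the fingers, on their centre line; the grasp point (between the pads) lies 19 mm behind it; z points along the fingers, y is the direction in which the jaws open and shut (so a half turn about z gives the same grasp; the last joint's range is limited). The gripper opens to 85 mm and grips with 20 to 120 N. Pads are 22 mm wide; open, the fingers measure 114 mm over their backs; the gripper's body (76 mm by 85 mm) begins 54 mm behind the grasp point. The pads swing forward as they close: fully open they stand 13 mm farther back than shut.
Start: joints at [-0.884, 0.04, 0.085, 0, -1.615, -0.334], TCP at [207.324, -563.019, 231.261] pointing down, gripper open.
Joint ranges: [-2.56, 2.56], [-1.29, 2.01], [-1.08, 1.49], [-3.29, 1.98], [-2.81, -0.18], [-2.99, 2.99]. Speed limits (rad/s): [2.57, 2.57, 3.01, 3.14, 3.14, 3.14].

### API

Orientations are given as a rotation vector (axis times angle).
In Python, from workcell import status, optics, arm gives the robot as it stands.
- The arm moves only by the tool carry_out, never from a script. Its argument "rows" is a list of rows, each a list of 6 numbers: the shift along the tool's x, y, z in mm, then the turn, a rotation vector about the tool's x, y, z in degrees. In form: [[dx, dy, dz, wx, wy, wz], ...]. A call has 1 to 10 rows; each row shifts and turns the pose as measured when the row begins, along the tool's axes as they then stand; what a row does not reach is not made up. A row lasts 1/12 s, in which the tool goes at most 41.7 mm and 7.16 degrees, less where a joint would pass 70% of its speed; a pose out of reach is approached as far as the arm can. A call is refused whole if a number of a shift passes 41.7 or a number of a turn 7.16, either way. A call with a gripper value outside its range is refused whole. "gripper" is the closure in counts, from 0 (fully open) to 255 (shut), set as the call begins (left out, the last holds). The fingers move at their own pace and stop on an object; the grip force is fixed at half the most. Time passes only in rows, so rows that do not move let the fingers close. It gives the time, the measured TCP pose, the force and the opening at its end, in the units of the state.
- status.read_state(): the state, without advancing time (a new reading comes with each control period).
- optics.get_image(name): name is "side" or "top" or "wrist"; returns the picture (384x512x3 uint8, red, green, blue); there is no depth.
- optics.calibration(name): a dict with "vfov" (degrees; the focal length in pixels is half the picture's height over the tangent of half this angle, whatever the lens; pixels are square), "cx", "cy" (the principal point, pixels), "R" (3x3) and "t" (3): a world point X has camera coordinates R X + t. Camera axes: x right, y down, z forward; pixel columns grow to the right and rows downward; lengths in mm; the calibration is good to about 2 mm. A picture is of the moment at which its call begins: read the wrist's pose just before it. calibration takes no time and is no camera call; for the wrist camera it gives the pose at the moment of the call.
- arm.finish_job(): hands the job in, once; it reports no verdict.
The state is a dict: "time_s": time; "qpos": joint angles; "dq": joint speeds; "effort": joint torques, N m; "tool_pos": TCP position; "tcp_rot": TCP orientation; "force": force on the tool from outside, world axes, zero at the start; "moment": the same for the moment, N m; "gripper_width": finger opening in mm.
Only numpy, scipy, OpenCV 4.12 (cv2) and the standard library are available. Lean on these libraries where they do the work, as an engineer would, in place of code of your own. Each camera call takes 0.05 s, during which the arm holds its last target.

### The job

The black lens tube standing on the loading ledge of the lens rack belongs in the third gap counted from the rack's red end (count every gap, filled or empty). Without gripping or lifting it, run a fingertip along the ledge to push the tube past the gaps until it stands in front of the third one, then push it straight in until it is fully home against the back wall. Leave the parts already stored and the black sensor puck on the bench where they are.

Things in the scene. Friction and masses are not known exactly. Their poses are not given: they have to be found in the camera images.
- rack: Lens tube rack, fixed: off-white floor, slate-blue dividers, wall and lip. Origin: on the bench surface (z 0), at the middle of its row of gaps. Rack x points straight into the gaps; rack y along the row to the left seen from its front; z up. One floor plate, top at z 4 mm. Six gaps, centres at rack y = 97.5, 58.5, 19.5, -19.5, -58.5, -97.5 mm, each 34 mm wide, from the divider noses at x = -3 mm to the back wall at x = 29 mm.
- ledge (a point): Middle of the loading ledge, on its floor, at rack (-19.5, 0, 4) mm. The ledge is a straight track in front of the gaps, 33 mm wide (rack x -36 to -3 mm), closed in front by a lip rail (rack x -40 to -36 mm, top at z 8 mm) and open at both ends; it runs from rack y -119 to +151 mm, on past the left end of the row. Site axes as the rack's.
- nose (a point): Front tip of the middle divider, at rack (-3, 0, 6) mm. All dividers are alike: 5 mm thick, tapering from x = 6 mm to 1.5 mm at the nose, low in front and rising to the back: tops at z 8 mm at rack x -2 mm, 11 mm at x = 6 mm, 29 mm at x = 26 mm. The back wall is 30 mm high. A fingertip 11 mm above the bench clears lip and noses.
- red_end: Red end plate of the row of gaps, 5 mm thick, shaped like a divider, fixed. It is at the left end of the row (rack y = +117 mm) in some runs and at the right end (rack y = -117 mm) in others; the gaps are counted from it. Origin: in the plate's middle plane, level with the rack's origin along rack x, on the bench surface.
- grey_end: The like end plate in grey, at the other end of the row, fixed; same origin.
- tube_center (a point): Centre, half-way up, of the black lens tube to store, an upright cylinder 30 mm in diameter, 25 mm high, about 30 g, loose; it slides easily on the smooth plastic but can tip if pushed near its top. It starts standing on the loading ledge towards its left end. Standing on the rack floor its centre is at z 16.5 mm. Seated against the back wall it is at rack x = 14 mm.
- stored_a: black lens tube 30 mm in diameter, 20 mm high, already stored in the rack; origin at the centre of its underside; to be left alone
- stored_b: black lens tube 30 mm in diameter, 13 mm high, already stored in the rack; origin at the centre of its underside; to be left alone
- stored_c: flat mounted orange filter 25 mm in diameter, 6 mm high, already stored in the rack; origin at the centre of its underside; to be left alone
- power_sensor: black puck, 48 mm in diameter, 18 mm high, with a brass-coloured ring, standing on the bench between the rack and a red supply box (100 mm high, with a fan block to 160 mm). Further left stands a red and black instrument on posts, 0.33 m high; in front of the rack is a stand with a post 0.37 m high: come to the rack from above; origin at the centre of its underside; to be left alone
Mind the look-alikes: they are no part of the job. What is shaped like the part that bears tube_center but purple is not meant.

How it is judged:
By the outcome, as a careful person would: the job done as asked, in the order asked, and still so for the second after the job is handed in, with the robot touching nothing.
It also fails if it takes over 48 s, if anything falls off the work surface, if the arm or the gripper's body presses on something with over 40 N, if the wrist force passes 120 N, or if a joint passes its speed limit or range.

## Working session

There is one attempt and no reset: what is moved stays moved. The work goes in short steps, Python scripts to look and compute and a tool call to move; the robot and the scene stay as the last step left them, time stands still between calls to the robot, and variables do not carry over. Pictures are saved under pics/ and viewed, and the job is handed in when it is done.

Besides the shell and the picture viewer there is one more tool, called after "Emit:" as a command line: name --pt "numbers of a row" for each row, then --argument value for the rest. carry_out: Moves the arm, as the interface text tells. Its arguments: {"type":"object","properties":{"rows":{"type":"array","items":{"type":"array","items":{"type":"number"}}},"gripper":{"type":"number"}},"required":["rows"]}

```bash
mkdir -p pics; python3 - <<'E'
from workcell import status, optics
import cv2,numpy as np
print(status.read_state())
for n in ("side","top","wrist"):
    c=optics.calibration(n); print(n,c)
    cv2.imwrite(f"pics/{n}0.png",cv2.cvtColor(optics.get_image(n),cv2.COLOR_RGB2BGR))
E
```

```text
{'time_s': 0.0, 'qpos': array([-8.84287071e-01,  4.08154346e-02,  8.37748900e-02, -4.86741037e-04,
       -1.61552352e+00, -3.33704436e-01]), 'dq': array([ 8.88037480e-04,  6.50921823e-04, -1.49681834e-04,  2.54372172e-03,
       -3.99675086e-05, -1.13202567e-03]), 'effort': array([-1.99337112e-03, -3.68206322e+01,  3.47418630e+01,  6.93224430e+00,
       -5.37085114e-03, -2.22443248e-05]), 'tool_pos': array([ 207.27919771, -562.687089  ,  230.25253438]), 'tcp_rot': array([ 5.51270584e-01, -3.09240047e+00, -2.79582397e-03]), 'force': array([-0.54381118,  0.01745388,  0.46591726]), 'moment': array([ 0.0276081 , -0.03256049, -0.00198966]), 'gripper_width': 85.6158812493956}
side {'vfov': 45.63723476970908, 'cx': 253.6072218254486, 'cy': 186.6993946589388, 'R': array([[-0.99316498, -0.11617459,  0.01126025],
       [-0.084478  ,  0.64890229, -0.7561675 ],
       [ 0.08054065, -0.75195032, -0.65428123]]), 't': array([561.39218644, 259.6559374 , 700.13635547])}
top {'vfov': 42.48462288344421, 'cx': 249.15036066214745, 'cy': 188.48807831696385, 'R': array([[ 0.02124278, -0.99920366,  0.03377573],
       [-0.99427951, -0.02465106, -0.1039258 ],
       [ 0.10467565, -0.03137485, -0.99401138]]), 't': array([-312.59055665,  591.95307533,  901.63799922])}
wrist {'vfov': 58.182179840707164, 'cx': 253.76162173531816, 'cy': 189.2036403149181, 'R': array([[-0.34521953,  0.93852023,  0.00180438],
       [ 0.90013486,  0.33055464,  0.28370913],
       [ 0.26567031,  0.09956612, -0.95890869]]), 't': array([599.62884658, -38.14566322, 379.05853106])}
```

View pics/side0.png

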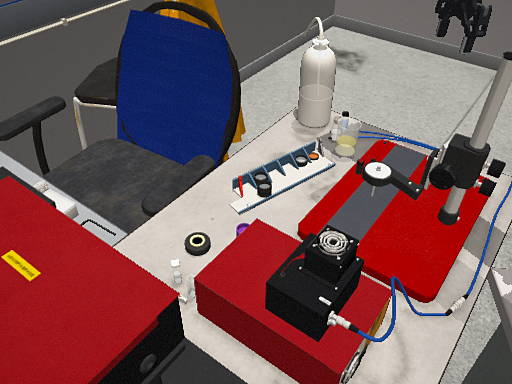

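View pics/top0.png

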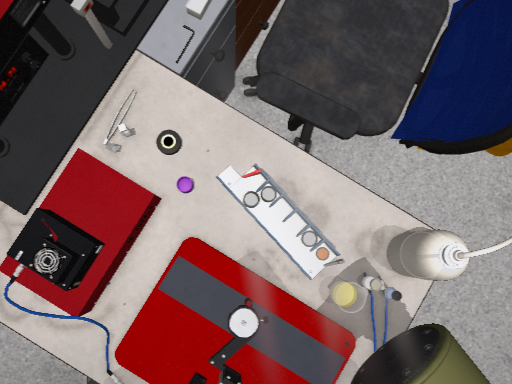

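View pics/wrist0.png

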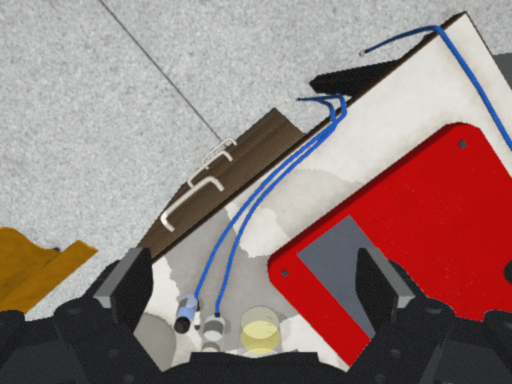

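```bash
python3 - <<'E'
import cv2
a=cv2.imread("pics/top0.png")[155:285,205:355]; cv2.imwrite("pics/topc.png",cv2.resize(a,None,fx=4.6,fy=4.6,interpolation=cv2.INTER_CUBIC))
a=cv2.imread("pics/side0.png")[135:215,225:340]; cv2.imwrite("pics/sidec.png",cv2.resize(a,None,fx=6.5,fy=6.5,interpolation=cv2.INTER_CUBIC))
E
```

```text
(no output)
```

View pics/topc.png

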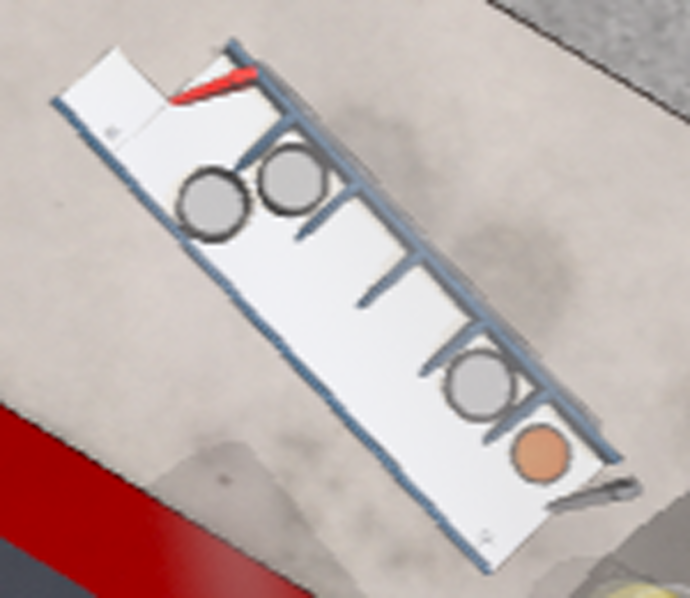

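View pics/sidec.png

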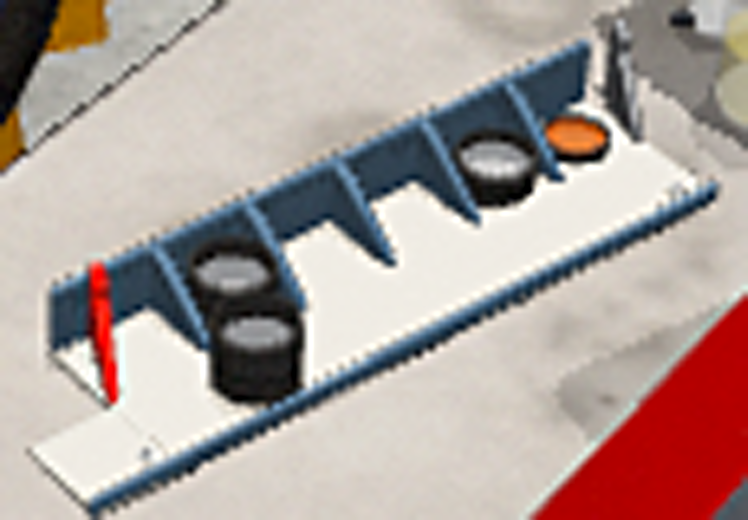

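```bash
cat > h.py <<'E'
import numpy as np, cv2
from scipy.spatial.transform import Rotation as Ro
from scipy.optimize import least_squares
from workcell import status, optics
def foc(c): return 192/np.tan(np.radians(c['vfov']/2))
def proj(c,X):
    p=np.asarray(X)@np.array(c['R']).T+c['t']; f=foc(c)
    return np.c_[c['cx']+f*p[:,0]/p[:,2], c['cy']+f*p[:,1]/p[:,2]]
def ray(c,u,z):
    R=np.array(c['R']); d=R.T@np.array([(u[0]-c['cx'])/foc(c),(u[1]-c['cy'])/foc(c),1]); o=-R.T@c['t']
    return o+d*(z-o[2])/d[2]
def r2w(P,X):
    X=np.atleast_2d(np.asarray(X,float)); c,s=np.cos(P[2]),np.sin(P[2])
    return np.c_[P[0]+c*X[:,0]-s*X[:,1],P[1]+s*X[:,0]+c*X[:,1],X[:,2]]
def w2r(P,X):
    c,s=np.cos(P[2]),np.sin(P[2]); d=np.asarray(X)[:2]-P[:2]
    return np.array([c*d[0]+s*d[1],-s*d[0]+c*d[1],X[2]])
E
python3 - <<'E'
from h import *
top=optics.calibration("top");side=optics.calibration("side")
X=[(-3,78,7),(-3,39,7),(-3,0,7),(-3,-39,7),(-3,-78,7),(-3,117,6),(-3,-117,7),(-40,151,8),(-40,-119,8),(-3,151,4)]
T=np.array([(240,168),(299,239),(361,306),(424,375),(487,441),(171,102),(551,508),(52,101),(488,573),(117,47)])/4.6+[205,155]
Xs=[(-3,78,5),(-3,39,5),(-3,0,5),(-3,-39,5),(-3,-78,5),(-3,117,4),(-40,151,0),(-40,-119,8),(-3,151,4)]
S=np.array([(207,348),(302,307),(394,264),(479,222),(561,180),(115,403),(93,518),(715,186),(28,452)])/6.5+[225,135]
P=None
for nm,obs in (("top",[(top,X,T)]),("side",[(side,Xs,S)]),("both",[(top,X,T),(side,Xs,S)])):
    f=lambda P:np.concatenate([(proj(c,r2w(P,x))-t).ravel() for c,x,t in obs])
    a=ray(top,T[2],7)
    r=least_squares(f,[a[0],a[1],-0.8],loss='soft_l1'); P=r.x
    print(nm,P,np.degrees(P[2]),np.round(f(P).reshape(-1,2),1).tolist())
np.save("P.npy",P)
for nm,u,z in (("top",(213,204),29),):
    w=ray(top,np.array(u)/4.6+[205,155],z); print("tube",w,w2r(P,w))
w=ray(side,np.array((258,328))/6.5+[225,135],29); print("tube side",w,w2r(P,w))
for u,z in (((293,180),24),((480,385),17),((541,454),10)):
    w=ray(top,np.array(u)/4.6+[205,155],z); print("stored",w2r(P,w))
s=status.read_state(); print(Ro.from_rotvec(s['tcp_rot']).as_matrix().round(3))
print("puck",ray(top,(169,142),18),"purple",ray(top,(186,185),20))
E
```

```text
top [ 541.60387659 -369.91704698   -0.80213608] -45.959011904915386 [[-1.1, 0.4], [-0.3, -0.4], [-0.2, -0.3], [-0.2, -0.5], [-0.1, -0.1], [0.4, 0.3], [-0.2, 0.3], [0.6, 0.4], [0.5, 0.1], [0.4, -0.2]]
side [ 539.24657209 -364.45376367   -0.80838729] -46.31717982730899 [[0.4, 0.8], [-0.0, 0.1], [-0.4, 0.0], [-0.3, -0.0], [-0.1, 0.2], [-0.2, -0.1], [0.3, 0.2], [0.6, -0.3], [-0.1, -1.1]]
both [ 540.81808414 -368.92289473   -0.80196939] -45.949461598192364 [[-1.6, 0.8], [-0.8, 0.0], [-0.7, 0.1], [-0.7, -0.1], [-0.6, 0.3], [-0.1, 0.7], [-0.7, 0.6], [0.1, 0.8], [-0.0, 0.5], [-0.1, 0.2], [0.0, -0.5], [-0.5, -1.2], [-1.0, -1.3], [-1.0, -1.4], [-0.9, -1.2], [-0.5, -1.4], [0.2, -1.1], [-0.3, -1.7], [-0.3, -2.4]]
tube [ 579.00479486 -303.66538013   29.        ] [-20.35138648  72.81887911  29.        ]
tube side [ 576.89112017 -295.21918114   29.        ] [-27.89151833  77.17230416  29.        ]
stored [11.5321711  57.67880322 24.        ]
stored [ 11.1861379  -58.26538754  17.        ]
stored [ 11.00492019 -97.44217928  10.        ]
[[-0.938 -0.346 -0.001]
 [-0.346  0.938  0.001]
 [ 0.     0.001 -1.   ]]
puck [ 687.88333169 -141.66922415   18.        ] purple [ 604.42524812 -177.67818459   20.        ]
```

```bash
python3 - <<'E'
import cv2
from h import *
top=optics.calibration("top");side=optics.calibration("side")
a=cv2.imread("pics/top0.png")[230:384,100:360]; cv2.imwrite("pics/t2.png",cv2.resize(a,None,fx=3,fy=3,interpolation=cv2.INTER_CUBIC))
a=cv2.imread("pics/side0.png")[0:310,340:512]; cv2.imwrite("pics/s2.png",cv2.resize(a,None,fx=1.9,fy=1.9,interpolation=cv2.INTER_CUBIC))
print(ray(side,(448,217),20),ray(side,(507,60),370), ray(top,(243,322),100))
print(proj(top,[[200,-200,0],[250,-250,0],[250,-250,370],[300,-300,370]]))
E
```

```text
[ 210.57537645 -257.56891806   20.        ] [ 239.02205617 -209.49216221  370.        ] [ 361.2621349  -291.19652484  100.        ]
[[191.45382803 400.14274267]
 [218.80762783 373.01093312]
 [210.0256206  459.07339381]
 [254.34203154 414.20099844]]
```

View pics/t2.png

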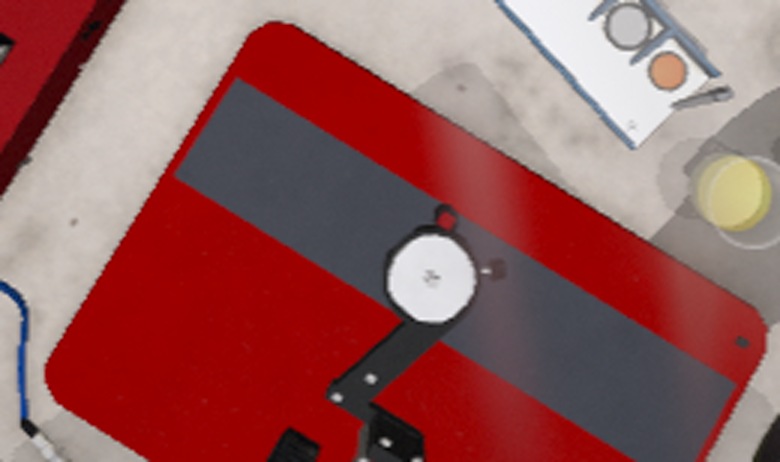

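View pics/s2.png

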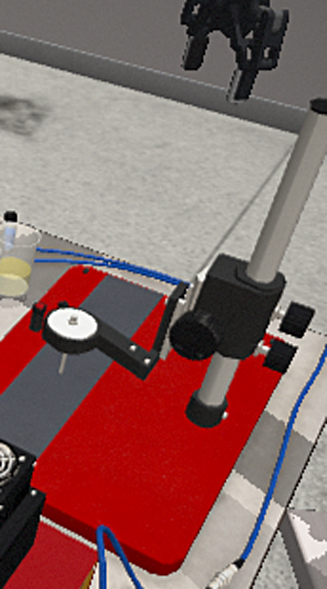

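Emit:
carry_out --pt "0 0 0 0 0 -6" --pt "0 0 0 0 0 -6" --pt "0 0 0 0 0 -6" --pt "0 0 0 0 0 -6" --pt "0 0 0 0 0 0" --gripper 255

```text
time_s: 0.57
tool_pos: [207.2, -562.1, 228.3]
tcp_rot: [1.21, -2.899, -0.008]
force: [0.5, 0.3, -0.1]
gripper_width: 25.6
```

Emit:
carry_out --pt "-35 -5 0 0 0 0" --pt "-35 -5 0 0 0 0" --pt "-35 -5 0 0 0 0" --pt "-35 -5 0 0 0 0" --pt "-35 -5 0 0 0 0" --pt "-35 -5 0 0 0 0" --pt "-35 -5 0 0 0 0" --pt "-35 -5 0 0 0 0" --pt "-35 -5 0 0 0 0" --pt "-35 -5 0 0 0 0"

```text
time_s: 1.4
tool_pos: [498.5, -347.4, 226.1]
tcp_rot: [1.139, -2.926, -0.014]
force: [-0.0, -0.2, 0.1]
gripper_width: 0.3
```

```bash
cat > st.py <<'E'
from h import *
def st(P):
    s=status.read_state(); M=Ro.from_rotvec(s['tcp_rot']).as_matrix()
    print("t",round(s['time_s'],2),"rack",w2r(P,s['tool_pos']).round(1),"toolx yaw err",round((np.degrees(np.arctan2(M[1,0],M[0,0])-P[2])+90+180)%360-180,2),"tilt",(M[:,2]).round(4),"F",s['force'].round(1),"w",round(s['gripper_width'],1),"q",s['qpos'].round(2))
    return s
P=np.load("P.npy")
E
python3 - <<'E'
import numpy as np; np.save("P.npy",[541.6,-369.9,-0.8021])
from st import *
st(P)
E
```

```text
t 1.4 rack [-46.1 -15.3 226.1] toolx yaw err -1.49 tilt [-0.0049  0.0073 -1.    ] F [-0.  -0.2  0.1] w 0.3 q [-0.28  0.07  0.11 -0.01 -1.62 -0.55]
```

```bash
python3 - <<'E'
from h import *
c=optics.calibration("wrist"); cv2.imwrite("pics/w1.png",cv2.cvtColor(optics.get_image("wrist"),cv2.COLOR_RGB2BGR))
np.save("cw1.npy",c,allow_pickle=True)
P=np.load("P.npy"); print(proj(c,r2w(P,[(-3,78,7),(-3,0,7),(-19,72,16)])))
E
```

```text
[[217.00370253 238.33975474]
 [212.90012807 171.87470958]
 [230.33812045 236.39978419]]
```

View pics/w1.png

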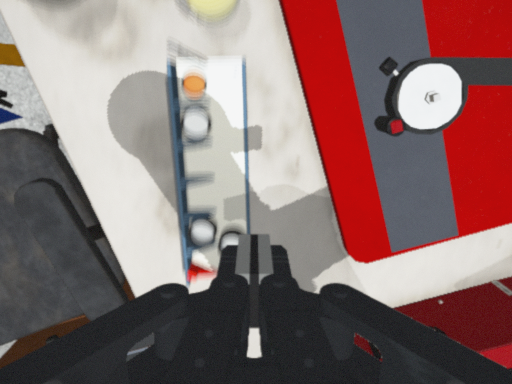

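Emit:
carry_out --pt "-34 -6 10 0 0 -1.5" --pt "-34 -6 15 0 0 0" --pt "-34 -6 15 0 0 0" --pt "-28 -5 15 0 0 0" --pt "-8 -1 10 0 0 0" --pt "0 0 0 0 0 0" --pt "0 0 0 0 0 0"

```text
time_s: 2.03
tool_pos: [624.4, -259.3, 155.9]
tcp_rot: [1.159, -2.916, -0.016]
force: [-0.6, -0.3, 0.3]
gripper_width: 0.2
```

```bash
python3 - <<'E'
from st import *
st(P)
c=optics.calibration("wrist"); im=optics.get_image("wrist"); cv2.imwrite("pics/w2.png",cv2.cvtColor(im,cv2.COLOR_RGB2BGR))
np.save("cw2.npy",c,allow_pickle=True)
cv2.imwrite("pics/w2c.png",cv2.resize(cv2.cvtColor(im,cv2.COLOR_RGB2BGR)[0:290,120:380],None,fx=2.06,fy=2.06,interpolation=cv2.INTER_CUBIC))
print(proj(c,r2w(P,[(-3,78,7),(-3,39,7),(-3,0,7),(-3,-39,7),(-19,72,29)])).round(1).tolist())
E
```

```text
t 2.03 rack [-21.9 136.4 155.9] toolx yaw err -0.7 tilt [-0.007   0.0084 -0.9999] F [-0.6 -0.3  0.3] w 0.2 q [-0.1   0.25  0.19 -0.01 -1.51 -0.71]
[[228.6, 103.8], [227.0, 52.9], [225.2, -2.3], [223.2, -62.4], [247.8, 96.8]]
```

View pics/w2c.png

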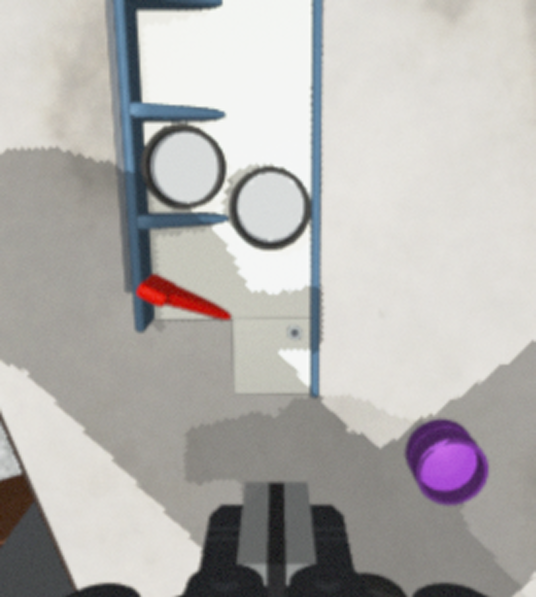

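```bash
python3 - <<'E'
from st import *
c=np.load("cw2.npy",allow_pickle=True).item()
X=[(-3,78,7),(-3,39,7),(-3,0,7),(-3,117,5),(-40,151,8),(-3,151,4),(-36,151,8)]
T=np.array([(229,219),(225,115),(222,3),(231,318),(320,396),(234,393),(310,396)])/2.06+[120,0]
f=lambda P:(proj(c,r2w(P,X))-T).ravel()
r=least_squares(f,P,loss='soft_l1'); Q=r.x
print(Q,np.degrees(Q[2]),f(Q).reshape(-1,2).round(1).tolist())
for u,z in (((270,208),29),((185,166),24)):
    w=ray(c,np.array(u)/2.06+[120,0],z); print(w2r(Q,w),w2r(P,w))
np.save("Q.npy",Q)
st(Q)
E
```

```text
[ 542.09583634 -366.66763278   -0.80480771] -46.11208537758322 [[-0.3, 0.8], [0.2, 0.6], [0.1, 0.1], [0.1, -0.9], [-0.2, -0.5], [-0.2, 0.1], [0.2, -0.5]]
[-19.62131575  72.46100483  29.        ] [-21.40381795  75.11742152  29.        ]
[11.47269393 57.34152726 24.        ] [ 9.64913856 59.91380577 24.        ]
t 2.08 rack [-20.4 133.3 155.9] toolx yaw err -0.56 tilt [-0.007   0.0087 -0.9999] F [-0.  -1.4 -0.9] w 0.1 q [-0.1   0.25  0.19 -0.01 -1.51 -0.71]
```

Emit:
carry_out --pt "7 0.5 15 0 0 1.2" --pt "7 0.5 22 0 0 1.2" --pt "7 0.5 22 0 0 0" --pt "0 0 22 0 0 0" --pt "0 0 15 0 0 0" --pt "0 0 8 0 0 0" --pt "0 0 0 0 0 0" --pt "0 0 0 0 0 0"

```text
time_s: 2.75
tool_pos: [603.5, -282.7, 62.1]
tcp_rot: [-1.067, 2.944, -0.002]
force: [-1.2, 0.4, 0.1]
gripper_width: 0.0
```

```bash
cat > q.py <<'E'
from st import *
Q=np.load("Q.npy")
E
python3 - <<'E'
from q import *
st(Q)
c=optics.calibration("wrist"); im=optics.get_image("wrist"); cv2.imwrite("pics/w3.png",cv2.cvtColor(im,cv2.COLOR_RGB2BGR))
E
```

```text
t 2.75 rack [-17.9 102.4  62.1] toolx yaw err -4.04 tilt [ 0.01    0.0022 -0.9999] F [-1.2  0.4  0.1] w 0.0 q [-0.14  0.25  0.01 -0.   -1.32 -0.73]
```

View pics/w3.png

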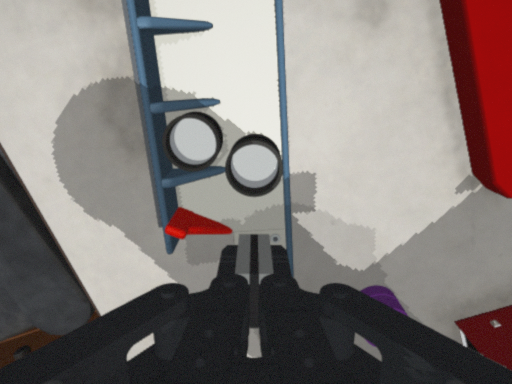

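Emit:
carry_out --pt "-8 3 0 0 0 0" --pt "-4 1 0 0 0 0" --pt "0 0 12 0 0 0" --pt "0 0 12 0 0 0" --pt "0 0 8 0 0 0" --pt "0 0 0 0 0 0" --pt "0 0 0 0 0 0"

```text
time_s: 3.38
tool_pos: [613.9, -270.8, 31.9]
tcp_rot: [-1.066, 2.938, -0.008]
force: [0.3, 0.3, -0.1]
gripper_width: -0.0
```

```bash
python3 - <<'E'
from q import *
st(Q)
E
```

```text
t 3.38 rack [-19.3 118.2  31.9] toolx yaw err -3.99 tilt [ 1.700e-02  5.000e-04 -9.999e-01] F [ 0.3  0.3 -0.1] w -0.0 q [-0.12  0.27 -0.02 -0.   -1.26 -0.75]
```

Emit:
carry_out --pt "0 2 6 -0.7 1.5 0" --pt "0 0 8 0 0 0" --pt "0 0 6 0 0 0" --pt "0 0 0 0 0 0" --pt "0 0 0 0 0 0" --pt "0 0 0 0 0 0"

```text
time_s: 3.88
tool_pos: [611.8, -269.3, 8.4]
tcp_rot: [1.066, -2.936, 0.002]
force: [-0.6, 0.2, 0.8]
gripper_width: -0.3
```

```bash
python3 - <<'E'
from q import *
st(Q)
E
```

```text
t 3.88 rack [-21.9 117.8   8.4] toolx yaw err -3.99 tilt [-0.0165 -0.0077 -0.9998] F [-0.6  0.2  0.8] w -0.3 q [-0.11  0.31 -0.03  0.01 -1.25 -0.77]
```

Emit:
carry_out --pt "0 0 -3 0 0 0" --pt "6 -0.4 0 0 0 0" --pt "6 -0.4 0 0 0 0" --pt "6 -0.4 0 0 0 0" --pt "6 -0.4 0 0 0 0" --pt "6 -0.4 0 0 0 0" --pt "6 -0.4 0 0 0 0" --pt "4 -0.3 0 0 0 0" --pt "2 -0.1 0 0 0 0" --pt "0 0 0 0 0 0"

```text
time_s: 4.72
tool_pos: [578.3, -302.7, 14.9]
tcp_rot: [1.064, -2.94, 0.006]
force: [0.6, 0.5, -0.0]
gripper_width: 0.1
```

```bash
cat > look.py <<'E'
from q import *
import sys
n=sys.argv[1]
st(Q)
c=optics.calibration("wrist"); np.save(f"c{n}.npy",c,allow_pickle=True)
im=cv2.cvtColor(optics.get_image("wrist"),cv2.COLOR_RGB2BGR); cv2.imwrite(f"pics/{n}.png",im)
cv2.imwrite(f"pics/{n}c.png",cv2.resize(im[40:290,120:380],None,fx=2.4,fy=2.4,interpolation=cv2.INTER_CUBIC))
E
python3 look.py w4
```

```text
t 4.72 rack [-21.   70.4  14.9] toolx yaw err -4.08 tilt [-0.0128 -0.0085 -0.9999] F [ 0.6  0.5 -0. ] w 0.1 q [-0.17  0.26 -0.07  0.01 -1.25 -0.71]
```

View pics/w4c.png

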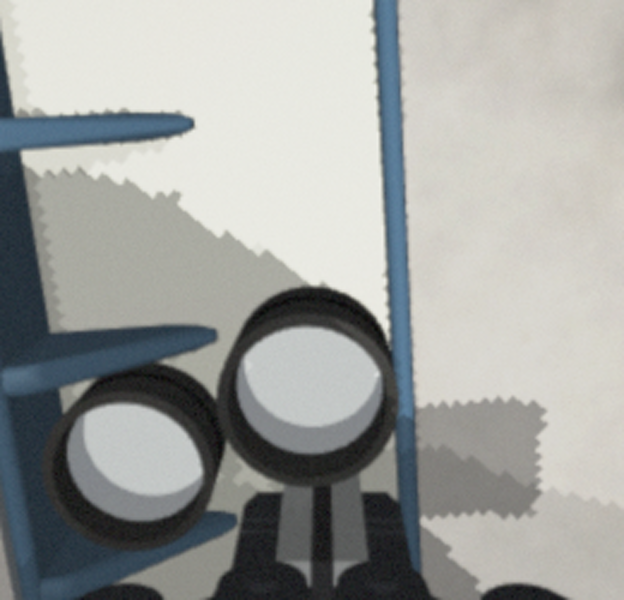

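```bash
python3 - <<'E'
from q import *
c=np.load("cw4.npy",allow_pickle=True).item()
for u,z in (((308,398),29),((133,467),24),((216,334),8),((193,123),8),((377,20),8)):
    print(u,w2r(Q,ray(c,np.array(u)/2.4+[120,40],z)).round(1))
E
```

```text
(308, 398) [-20.   44.2  29. ]
(133, 467) [11.8 56.3 24. ]
(216, 334) [-3.  37.3  8. ]
(193, 123) [-3.  -0.9  8. ]
(377, 20) [-36.  -15.4   8. ]
```

Emit:
carry_out --pt "4 -0.3 0.8 0 0 0" --pt "5 -0.3 0.8 0 0 0" --pt "5 -0.3 0.5 0 0 0" --pt "4 -0.2 0 0 0 0" --pt "2.5 -0.1 0 0 0 0" --pt "1 0 0 0 0 0" --pt "0 0 0 0 0 0" --pt "0 0 0 0 0 0"

```text
time_s: 5.43
tool_pos: [561.4, -318.4, 12.8]
tcp_rot: [1.066, -2.94, 0.006]
force: [-0.2, -0.4, -0.3]
gripper_width: 0.1
```

```bash
python3 look.py w5
```

```text
t 5.43 rack [-21.4  47.3  12.8] toolx yaw err -4.03 tilt [-0.0127 -0.0084 -0.9999] F [-0.2 -0.4 -0.3] w 0.1 q [-0.2   0.24 -0.1   0.01 -1.24 -0.68]
```

View pics/w5c.png

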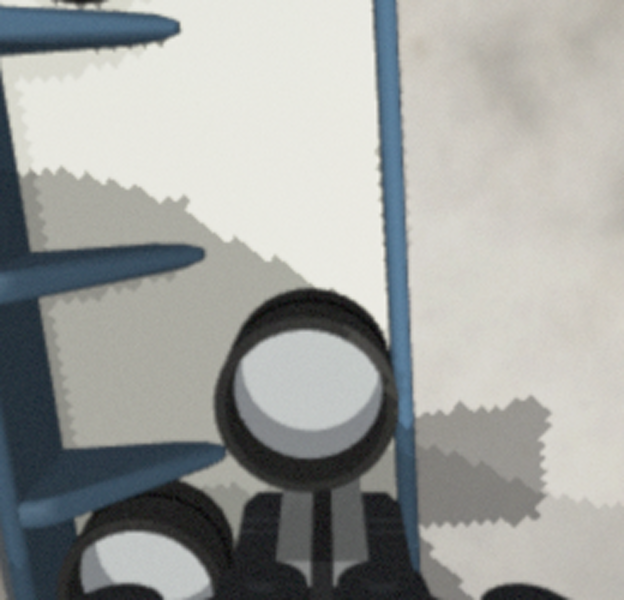

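```bash
python3 - <<'E'
from q import *
c=np.load("cw5.npy",allow_pickle=True).item()
for u,z in (((307,403),29),((224,453),7),((204,254),7),((395,400),8)):
    print(u,w2r(Q,ray(c,np.array(u)/2.4+[120,40],z)).round(1))
E
```

```text
(307, 403) [-20.3  21.2  29. ]
(224, 453) [-2.6 37.7  7. ]
(204, 254) [-2.9 -1.1  7. ]
(395, 400) [-36.1  28.9   8. ]
```

Emit:
carry_out --pt "1.7 -0.1 0 0 0 0" --pt "1.3 -0.1 0 0 0 0" --pt "0 0 0 0 0 0" --pt "0 0 0 0 0 0"

```text
time_s: 5.82
tool_pos: [559.3, -320.4, 12.8]
tcp_rot: [1.067, -2.939, 0.006]
force: [-0.2, 0.7, -0.7]
gripper_width: -0.5
```

```bash
python3 look.py w6
```

```text
t 5.82 rack [-21.4  44.5  12.8] toolx yaw err -3.99 tilt [-0.0129 -0.0085 -0.9999] F [-0.2  0.7 -0.7] w -0.5 q [-0.2   0.24 -0.1   0.01 -1.24 -0.67]
```

View pics/w6c.png

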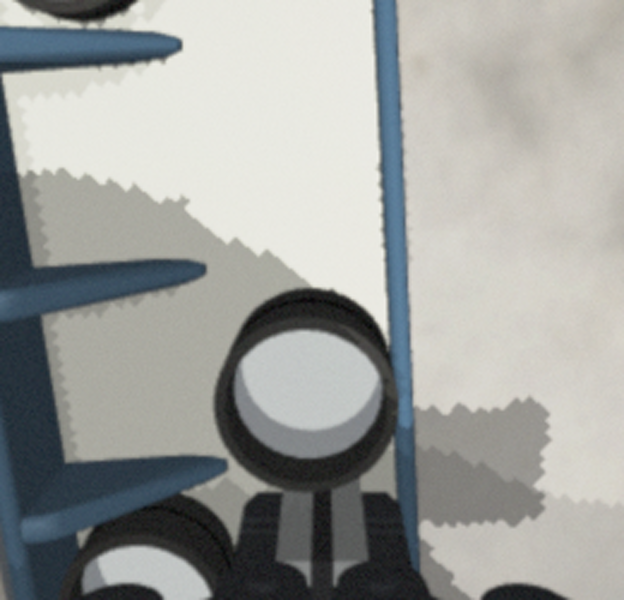

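Emit:
carry_out --pt "-5 0 0 0 0 0" --pt "-5 0 0 0 0 0" --pt "0 0 -15 0 0 0" --pt "0 0 -18 0 0 0" --pt "0 8 -10 0 0 -2" --pt "8 12 0 1 0 -2" --pt "10 12 0 0 0 0" --pt "8 10 0 0 0 0" --pt "0 0 0 0 0 0" --pt "0 0 0 0 0 0"

```text
time_s: 6.7
tool_pos: [522.3, -296.7, 57.2]
tcp_rot: [1.179, -2.902, 0.031]
force: [0.6, 0.0, -0.1]
gripper_width: -0.2
```

```bash
python3 look.py w7
```

```text
t 6.7 rack [-64.1  34.2  57.2] toolx yaw err 0.34 tilt [-8.000e-04 -2.180e-02 -9.998e-01] F [ 0.6  0.  -0.1] w -0.2 q [-0.17  0.08 -0.2   0.02 -1.29 -0.63]
```

View pics/w7.png

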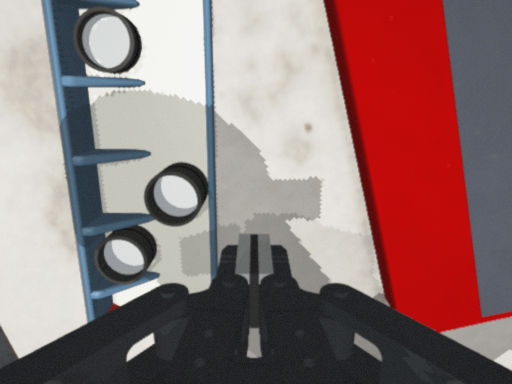

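```bash
python3 - <<'E'
from q import *
c=np.load("cw7.npy",allow_pickle=True).item()
for u,z in (((177,196),29),((154,215),7),((150,153),7),((127,256),24)):
    print(u,w2r(Q,ray(c,u,z)).round(1))
E
```

```text
(177, 196) [-22.8  17.2  29. ]
(154, 215) [-2.9 35.9  7. ]
(150, 153) [-3.3 -1.6  7. ]
(127, 256) [ 8.8 54.5 24. ]
```

Emit:
carry_out --pt "5 0 6 0 0 0" --pt "6 0 10 0 0 0" --pt "3 0 10 0 0 0" --pt "0 0 8 0 0 0" --pt "0 0 5 0 0 0" --pt "0 0 0 0 0 0" --pt "0 0 0 0 0 0"

```text
time_s: 7.33
tool_pos: [511.7, -308.5, 11.0]
tcp_rot: [1.177, -2.899, 0.026]
force: [1.0, 0.9, -0.3]
gripper_width: -0.3
```

```bash
python3 look.py w8
```

```text
t 7.33 rack [-63.   18.4  11. ] toolx yaw err 0.3 tilt [-0.0054 -0.0203 -0.9998] F [ 1.   0.9 -0.3] w -0.3 q [-0.19  0.11 -0.25  0.02 -1.21 -0.61]
```

View pics/w8.png

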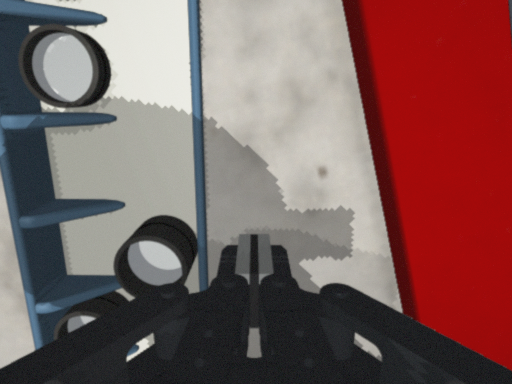

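Emit:
carry_out --pt "-1 -3 -2 0 0 0" --pt "0 -6 0 0 0 0" --pt "0 -6 0 0 0 0" --pt "0 -6 0 0 0 0" --pt "0 -6 0 0 0 0" --pt "0 -5 0 0 0 0" --pt "0 -4 0 0 0 0" --pt "0 -2 0 0 0 0" --pt "0 0 0 0 0 0" --pt "0 0 0 0 0 0"

```text
time_s: 8.22
tool_pos: [543.8, -338.6, 15.7]
tcp_rot: [1.178, -2.901, 0.03]
force: [-1.2, -0.7, 0.3]
gripper_width: 0.2
```

```bash
python3 look.py w9
```

```text
t 8.22 rack [-19.   20.7  15.7] toolx yaw err 0.32 tilt [-0.0023 -0.0216 -0.9998] F [-1.2 -0.7  0.3] w 0.2 q [-0.23  0.22 -0.13  0.02 -1.22 -0.57]
```

View pics/w9.png

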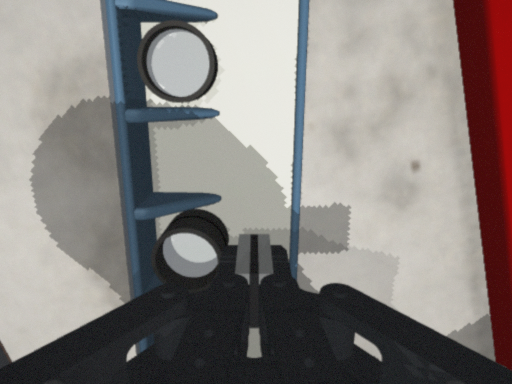

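Emit:
carry_out --pt "0 -2 0.7 0 0 0" --pt "0 -2 0.7 0 0 0" --pt "0 -2 0 0 0 0" --pt "0 -1 0 0 0 0" --pt "0 0 0 0 0 0"

```text
time_s: 8.68
tool_pos: [547.0, -342.0, 14.3]
tcp_rot: [1.178, -2.898, 0.022]
force: [-0.6, 1.0, 0.9]
gripper_width: 0.1
```

```bash
python3 look.py w10; python3 - <<'E'
from h import *
t=cv2.cvtColor(optics.get_image("top"),cv2.COLOR_RGB2BGR); cv2.imwrite("pics/t10.png",cv2.resize(t[155:285,205:355],None,fx=4.6,fy=4.6,interpolation=cv2.INTER_CUBIC))
E
```

```text
t 8.68 rack [-14.4  20.7  14.3] toolx yaw err 0.36 tilt [-0.0069 -0.0183 -0.9998] F [-0.6  1.   0.9] w 0.1 q [-0.24  0.23 -0.11  0.02 -1.23 -0.57]
```

View pics/w10.png

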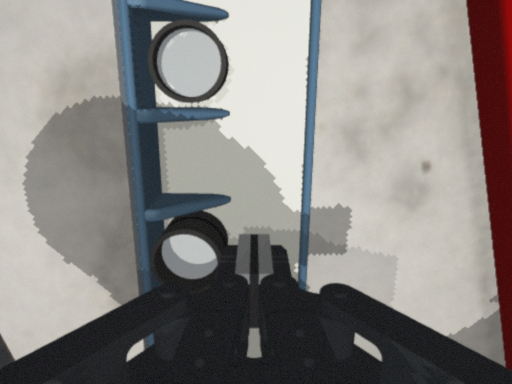

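View pics/t10.png

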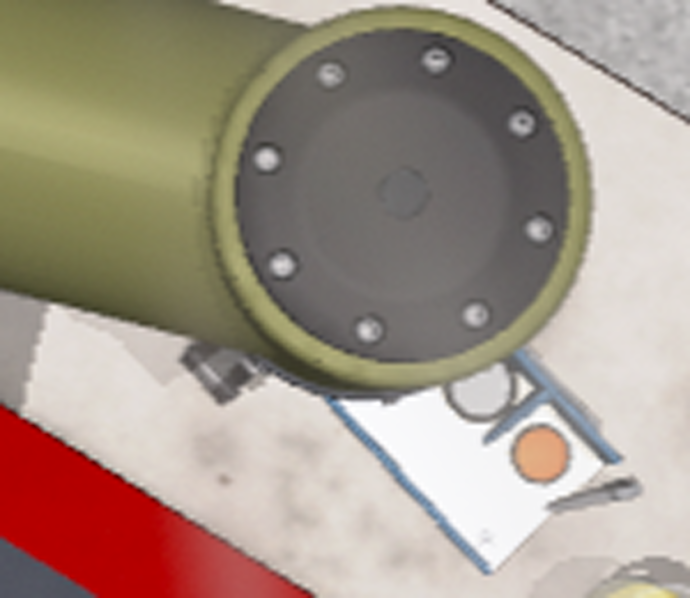

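Emit:
carry_out --pt "0 -1.5 0.5 0 0 0" --pt "0 -1.5 0.5 0 0 0" --pt "0 -1.5 0 0 0 0" --pt "0 -1.5 0 0 0 0"

```text
time_s: 9.12
tool_pos: [547.1, -342.3, 14.2]
tcp_rot: [1.177, -2.891, 0.006]
force: [-5.4, 7.9, 5.2]
gripper_width: -0.2
```

```bash
python3 look.py w11
```

```text
t 9.12 rack [-14.1  20.5  14.2] toolx yaw err 0.41 tilt [-0.0175 -0.0114 -0.9998] F [-5.4  7.9  5.2] w -0.2 q [-0.24  0.25 -0.09  0.02 -1.25 -0.56]
```

View pics/w11c.png

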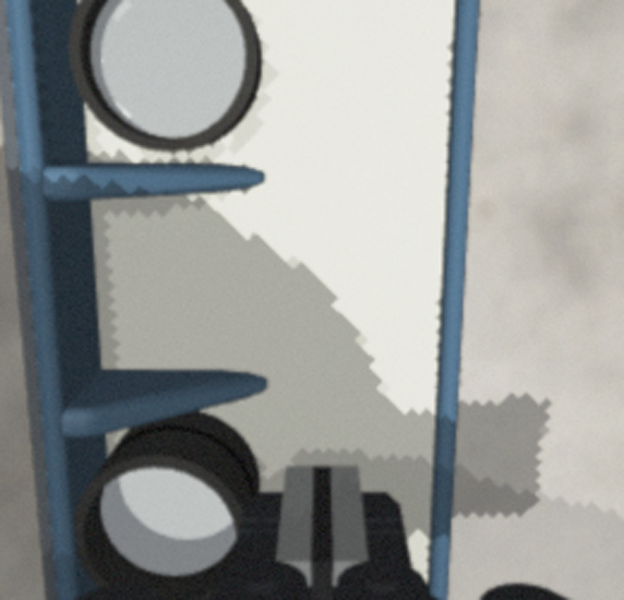

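```bash
python3 - <<'E'
from q import *
c=np.load("cw11.npy",allow_pickle=True).item()
for u,z in (((78,530),29),((240,520),29),((170,455),29),((70,50),17),((262,55),17),((265,384),7),((264,177),7),((166,55),17)):
    print(u,w2r(Q,ray(c,np.array(u)/2.4+[120,40],z)).round(1))
E
```

```text
(78, 530) [28.5 18.3 29. ]
(240, 520) [ 0.6 16.3 29. ]
(170, 455) [12.1  4.4 29. ]
(70, 50) [ 27.6 -60.3  17. ]
(262, 55) [ -3.3 -59.8  17. ]
(265, 384) [-2.5 -1.3  7. ]
(264, 177) [ -2.7 -40.1   7. ]
(166, 55) [ 12.2 -59.7  17. ]
```

Emit:
carry_out --pt "0 5 0 0 0 0" --pt "0 8 0 0 0 0" --pt "0 8 0 0 0 0" --pt "0 8 -10 0 0 0" --pt "0 0 -30 0 0 0" --pt "0 0 -30 0 0 0" --pt "0 0 -30 0 0 0" --pt "-15 5 -10 0 0 0" --pt "0 0 0 0 0 0" --pt "0 0 0 0 0 0"

```text
time_s: 10.0
tool_pos: [531.9, -303.0, 126.9]
tcp_rot: [1.176, -2.892, 0.01]
force: [-0.3, 0.3, 0.0]
gripper_width: 0.0
```

```bash
python3 look.py w12
```

```text
t 10.0 rack [-52.9  36.8 126.9] toolx yaw err 0.38 tilt [-0.0153 -0.013  -0.9998] F [-0.3  0.3  0. ] w 0.0 q [-0.18  0.09 -0.06  0.02 -1.44 -0.62]
```

View pics/w12c.png

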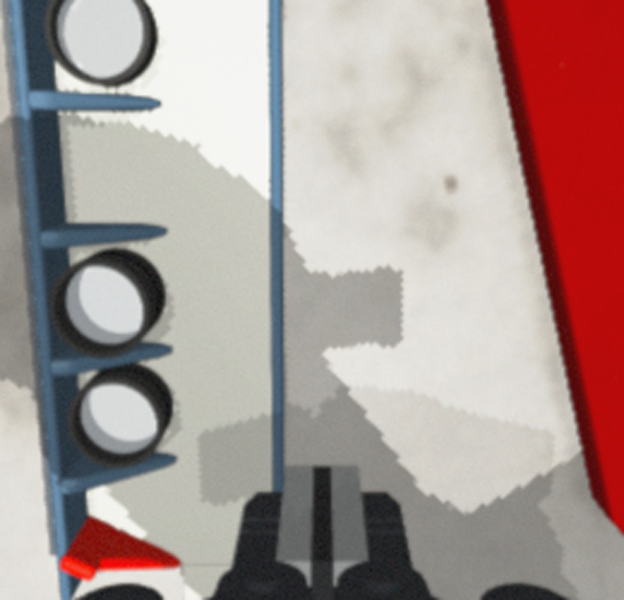

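Emit:
carry_out --pt "0 0 -30 0 0 0" --pt "0 0 -35 0 0 0" --pt "10 5 -30 0 0 0" --pt "34 5 0 0 0 0" --pt "34 5 0 0 0 0" --pt "34 5 0 0 0 0" --pt "34 5 0 0 0 0" --pt "34 5 0 0 0 0" --pt "34 5 0 0 0 0" --pt "34 5 0 0 0 0"

```text
time_s: 10.88
tool_pos: [318.1, -447.3, 216.6]
tcp_rot: [1.183, -2.874, -0.013]
force: [-0.2, -0.2, -0.3]
gripper_width: 0.0
```

Emit:
carry_out --pt "34 5 0 0 0 0" --pt "30 5 0 0 0 0" --pt "15 0 0 0 0 0" --pt "0 0 0 0 0 0" --pt "0 0 0 0 0 0"

```text
time_s: 11.3
tool_pos: [243.0, -499.5, 212.3]
tcp_rot: [1.168, -2.876, -0.025]
force: [-0.0, -0.5, -0.7]
gripper_width: 0.1
```

```bash
python3 - <<'E'
from q import *
st(Q)
for n,(a,b,c,d),f in (("top",(155,285,205,355),4.6),("side",(135,215,225,340),6.5)):
    t=cv2.cvtColor(optics.get_image(n),cv2.COLOR_RGB2BGR); cv2.imwrite(f"pics/{n}13.png",t);cv2.imwrite(f"pics/{n}13c.png",cv2.resize(t[a:b,c:d],None,fx=f,fy=f,interpolation=cv2.INTER_CUBIC))
E
```

```text
t 11.3 rack [-111.6 -307.7  212.3] toolx yaw err 0.35 tilt [-0.0406  0.0011 -0.9992] F [-0.  -0.5 -0.7] w 0.1 q [-0.74 -0.06 -0.06  0.03 -1.6  -0.06]
```

View pics/top13c.png

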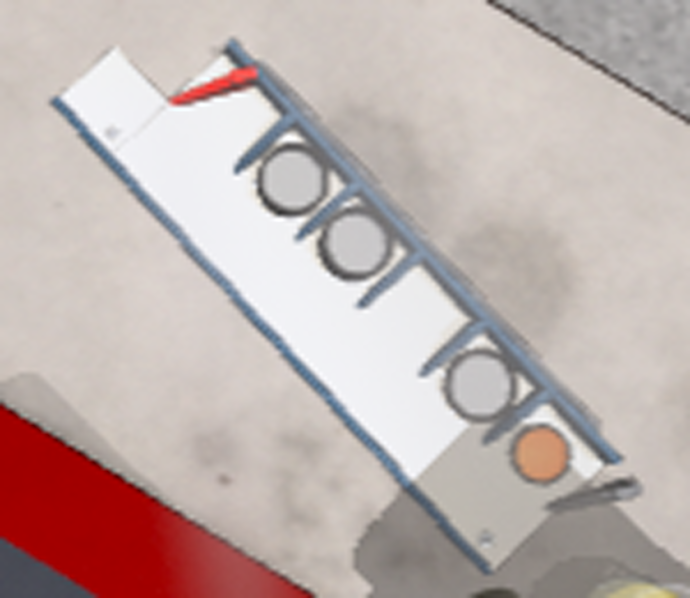

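View pics/side13c.png

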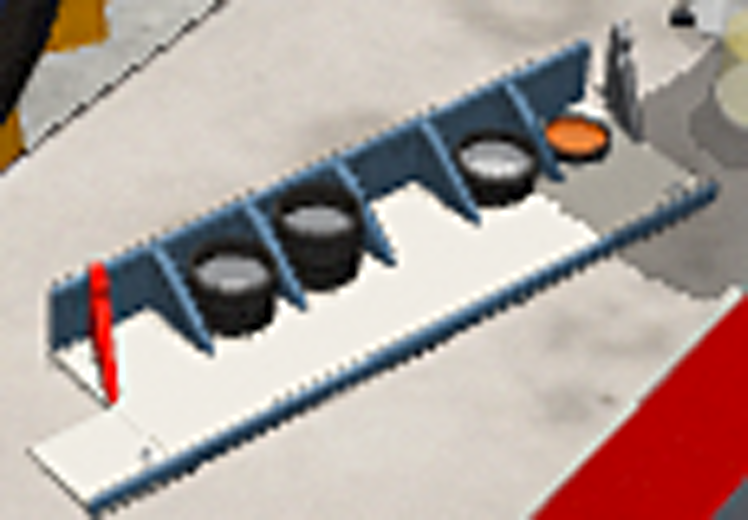

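```bash
python3 - <<'E'
from q import *
top=optics.calibration("top"); PT=[541.604,-369.917,-.80214]
for u,z in (((356,245),29),((293,180),24),((480,385),17),((541,454),10),((300,238),7),((361,305),7)):
    print(w2r(PT,ray(top,np.array(u)/4.6+[205,155],z)).round(1))
a=cv2.imread("pics/top0.png").astype(int);b=cv2.imread("pics/top13.png").astype(int)
d=abs(a-b).max(2)
for nm,(y0,y1,x0,x1) in dict(a=(180,208,259,278),b=(230,250,300,320),c=(246,262,315,330),puck=(128,158,154,186),purple=(175,195,175,197)).items(): print(nm,(d[y0:y1,x0:x1]>40).sum())
E
```

```text
[10.4 20.2 29. ]
[10.3 57.8 24. ]
[  9.9 -58.1  17. ]
[  9.8 -97.3  10. ]
[-2.4 38.   7. ]
[-2.8 -0.3  7. ]
a 28
b 22
c 63
puck 0
purple 0
```

```bash
python3 - <<'E'
from q import *
a=cv2.imread("pics/top0.png");b=cv2.imread("pics/top13.png")
f=lambda i,r:cv2.resize(i[r[0]:r[1],r[2]:r[3]],None,fx=9,fy=9,interpolation=cv2.INTER_CUBIC)
r=(178,222,256,300)
cv2.imwrite("pics/z1.png",np.hstack([f(a,r),f(b,r)]))
r=(225,269,295,339)
cv2.imwrite("pics/z2.png",np.hstack([f(a,r),f(b,r)]))
E
```

```text
(no output)
```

View pics/z1.png

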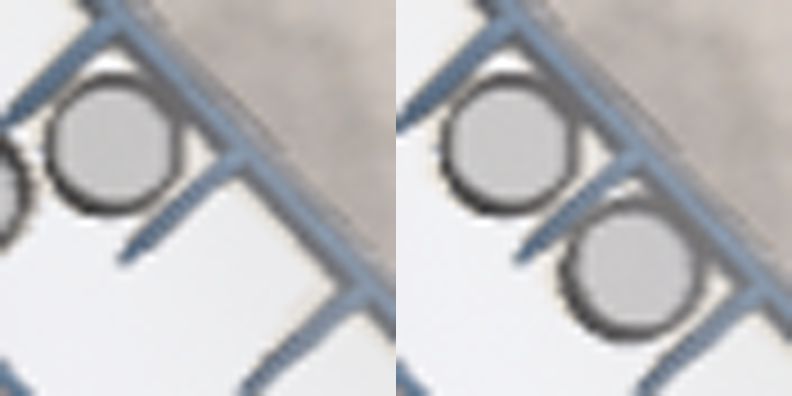

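View pics/z2.png

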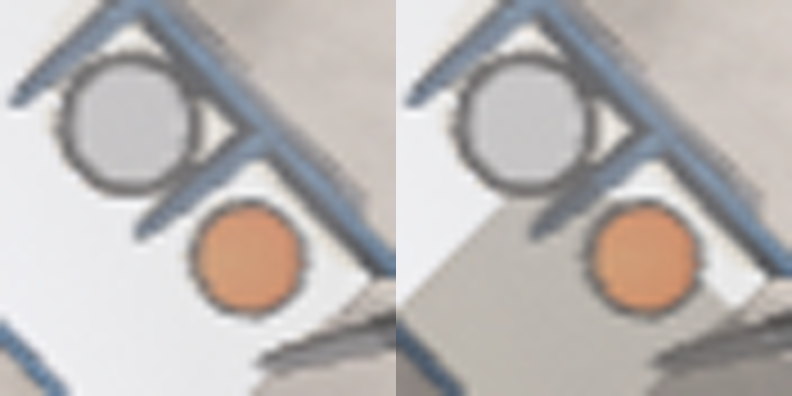

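```bash
python3 - <<'E'
from q import *
top=optics.calibration("top"); PT=[541.604,-369.917,-.80214]
a=cv2.imread("pics/top0.png").astype(np.float32);b=cv2.imread("pics/top13.png").astype(np.float32)
xs=np.arange(-10,36,1.0)
for y in (20.2,57.8):
    u=proj(top,r2w(PT,np.c_[xs,0*xs+y,0*xs+29.5])).astype(np.float32)
    A=cv2.remap(a,u[:,0],u[:,1],1)[:,0] if False else cv2.remap(a,u[None,:,0],u[None,:,1],cv2.INTER_LINEAR)[0]
    B=cv2.remap(b,u[None,:,0],u[None,:,1],cv2.INTER_LINEAR)[0]
    print(y)
    for x,p,q in zip(xs,A.astype(int),B.astype(int)): print(x,p.tolist(),q.tolist())
E
```

```text
20.2
-10.0 [242, 239, 238] [243, 240, 240]
-9.0 [242, 239, 238] [243, 240, 240]
-8.0 [241, 238, 238] [241, 238, 238]
-7.0 [241, 238, 238] [234, 231, 231]
-6.0 [240, 238, 238] [209, 206, 206]
-5.0 [240, 238, 238] [142, 141, 142]
-4.0 [240, 238, 238] [97, 96, 98]
-3.0 [240, 238, 238] [92, 90, 93]
-2.0 [240, 238, 238] [111, 111, 113]
-1.0 [240, 238, 237] [140, 140, 143]
0.0 [240, 237, 237] [177, 177, 178]
1.0 [240, 237, 237] [195, 195, 197]
2.0 [239, 237, 237] [200, 200, 201]
3.0 [239, 237, 237] [200, 200, 202]
4.0 [239, 237, 237] [200, 200, 202]
5.0 [238, 236, 236] [200, 199, 202]
6.0 [238, 236, 236] [201, 200, 202]
7.0 [238, 236, 236] [201, 200, 202]
8.0 [238, 236, 236] [201, 199, 202]
9.0 [238, 236, 235] [201, 199, 202]
10.0 [238, 235, 235] [201, 199, 202]
11.0 [238, 235, 235] [201, 199, 202]
12.0 [237, 235, 235] [201, 199, 201]
13.0 [237, 235, 235] [200, 199, 201]
14.0 [237, 235, 235] [200, 199, 201]
15.0 [236, 235, 234] [200, 199, 201]
16.0 [236, 235, 234] [200, 199, 201]
17.0 [236, 235, 234] [200, 199, 201]
18.0 [236, 235, 234] [200, 199, 201]
19.0 [236, 235, 234] [200, 199, 201]

[... 1577 characters left out ...]
.0 [197, 197, 198] [200, 200, 201]
18.0 [197, 197, 198] [200, 199, 201]
19.0 [192, 191, 192] [194, 193, 195]
20.0 [177, 177, 178] [180, 178, 180]
21.0 [157, 156, 157] [159, 157, 159]
22.0 [130, 129, 130] [132, 130, 132]
23.0 [112, 111, 114] [115, 113, 115]
24.0 [105, 104, 107] [108, 106, 108]
25.0 [109, 106, 108] [111, 108, 110]
26.0 [112, 107, 107] [114, 110, 110]
27.0 [121, 114, 110] [124, 116, 113]
28.0 [136, 125, 117] [140, 127, 119]
29.0 [152, 136, 124] [155, 138, 126]
30.0 [151, 137, 125] [154, 138, 127]
31.0 [146, 136, 128] [148, 137, 130]
32.0 [144, 138, 136] [146, 140, 138]
33.0 [147, 144, 144] [149, 145, 146]
34.0 [150, 149, 151] [151, 150, 153]
35.0 [155, 157, 162] [155, 157, 162]
```

```bash
python3 - <<'E'
from q import *
i=cv2.imread("pics/w12.png")[120:240,120:220]
cv2.imwrite("pics/z3.png",cv2.resize(i,None,fx=5,fy=5,interpolation=cv2.INTER_CUBIC))
i=cv2.imread("pics/side13.png")[155:190,250:300]
cv2.imwrite("pics/z4.png",cv2.resize(i,None,fx=14,fy=14,interpolation=cv2.INTER_CUBIC))
E
```

```text
(no output)
```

View pics/z3.png

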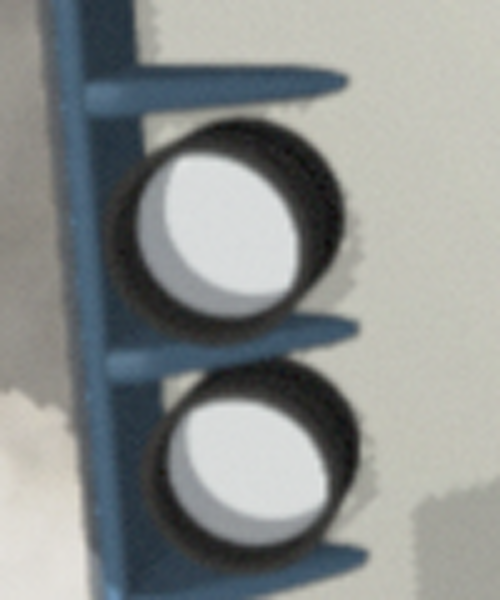

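View pics/z4.png

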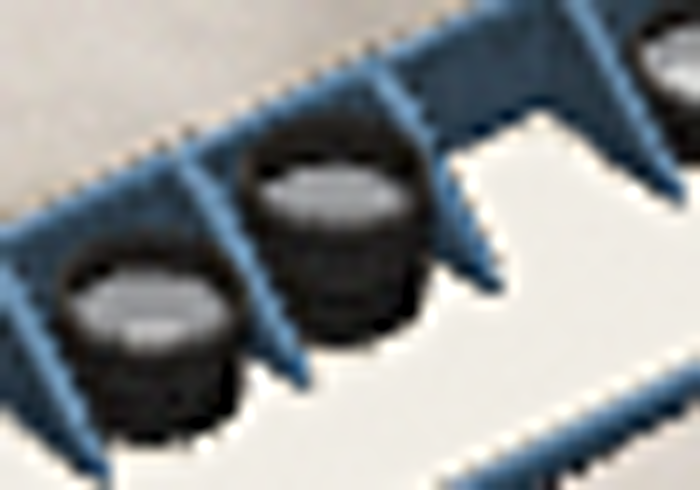

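```bash
python3 - <<'E'
from q import *
c=np.load("cw12.npy",allow_pickle=True).item()
for u,z in (((97,235),30),((108,235),29),((103,300),30),((90,140),30),((345,80),7),((355,327),7),((112,235),29),((340,225),4)):
    print(u,z,w2r(Q,ray(c,np.array(u)/5+[120,120],z)).round(1))
s=np.array(proj(c,r2w(Q,[(x,y,z) for x,y,z in ((29,19.5,30),(29,19.5,29),(14,19.5,29),(-1,19.5,29))])));print((s-[120,120])*5)
E
```

```text
(97, 235) 30 [29.1 18.5 30. ]
(108, 235) 29 [27.9 18.7 29. ]
(103, 300) 30 [29.1 28.  30. ]
(90, 140) 30 [29.   4.9 30. ]
(345, 80) 7 [-2.9 -1.   7. ]
(355, 327) 7 [-2.7 37.8  7. ]
(112, 235) 29 [27.3 18.6 29. ]
(340, 225) 4 [-0.5 22.   4. ]
[[ 98.61668088 242.22280522]
 [100.83300035 240.77824116]
 [205.77639972 241.38114478]
 [310.67883634 241.98381307]]
```

Emit:
carry_out --pt "-25 -3 0 0 0 0" --pt "-36 -4 0 0 0 0" --pt "-36 -4 0 0 0 0" --pt "-36 -4 0 0 0 0" --pt "-36 -4 0 0 0 0" --pt "-36 -4 0 0 0 0" --pt "-36 -4 0 0 0 0" --pt "-30 -4 0 0 0 0" --pt "0 0 0 0 0 0" --pt "0 0 0 0 0 0"

```text
time_s: 12.23
tool_pos: [474.5, -312.9, 199.4]
tcp_rot: [1.189, -2.866, -0.03]
force: [0.4, -0.1, 0.8]
gripper_width: 0.3
```

```bash
python3 -c "
from q import *
st(Q)"
```

```text
t 12.23 rack [-85.6 -11.5 199.4] toolx yaw err 1.2 tilt [-0.0428  0.0029 -0.9991] F [ 0.4 -0.1  0.8] w 0.3 q [-0.23 -0.01 -0.03  0.01 -1.6  -0.56]
```

Emit:
carry_out --pt "-8 -6 10 1.4 -0.9 0.6" --pt "-10 -10 20 1.4 -0.8 0.6" --pt "-10 -10 25 0 0 0" --pt "-3 -2 25 0 0 0" --pt "0 0 25 0 0 0" --pt "0 0 20 0 0 0" --pt "0 0 10 0 0 0" --pt "0 0 0 0 0 0" --pt "0 0 0 0 0 0"

```text
time_s: 12.98
tool_pos: [520.2, -309.9, 60.7]
tcp_rot: [-1.177, 2.899, -0.032]
force: [0.0, 0.5, 0.6]
gripper_width: -0.1
```

```bash
python3 -c "
from q import *
st(Q)"
```

```text
t 12.98 rack [-56.2  23.6  60.7] toolx yaw err 0.31 tilt [ 0.0193 -0.014  -0.9997] F [0.  0.5 0.6] w -0.1 q [-0.2   0.08 -0.19  0.01 -1.28 -0.6 ]
```

Emit:
carry_out --pt "2 3 10 0 0 0" --pt "1 0 12 0 0 0" --pt "0 0 12 0 0 0" --pt "0 0 8 0 0 0" --pt "0 0 3 0 0 0" --pt "0 0 0 0 0 0" --pt "0 0 0 0 0 0"

```text
time_s: 13.57
tool_pos: [518.3, -311.7, 15.9]
tcp_rot: [-1.175, 2.894, -0.039]
force: [-0.8, -0.8, 1.1]
gripper_width: -0.3
```

```bash
python3 -c "
from q import *
st(Q)"
```

```text
t 13.57 rack [-56.1  21.   15.9] toolx yaw err 0.3 tilt [ 0.0258 -0.0165 -0.9995] F [-0.8 -0.8  1.1] w -0.3 q [-0.2   0.11 -0.25  0.01 -1.19 -0.6 ]
```

Emit:
carry_out --pt "0 -4 1.5 0 0 0" --pt "0 -7 1.5 0 0 0" --pt "0 -7 1 0 0 0" --pt "0 -6 0.7 0 0 0" --pt "0 -5 0.5 0 0 0" --pt "0 -3 0.5 0 0 0" --pt "0 0 0 0 0 0" --pt "0 0 0 0 0 0"

```text
time_s: 14.23
tool_pos: [544.9, -338.4, 12.4]
tcp_rot: [-1.174, 2.893, -0.043]
force: [-0.4, 0.9, -0.4]
gripper_width: 0.1
```

```bash
python3 -c "
from q import *
st(Q)"
```

```text
t 14.23 rack [-18.4  21.6  12.4] toolx yaw err 0.29 tilt [ 0.0285 -0.018  -0.9994] F [-0.4  0.9 -0.4] w 0.1 q [-0.24  0.2  -0.15  0.01 -1.19 -0.57]
```

Emit:
carry_out --pt "0 -1.5 0 0 0 0" --pt "0 -1.5 0 0 0 0" --pt "0 -1.5 0 0 0 0" --pt "0 -1.5 0 0 0 0"

```text
time_s: 14.57
tool_pos: [548.1, -341.9, 12.4]
tcp_rot: [-1.175, 2.894, -0.038]
force: [-7.1, 7.8, 6.8]
gripper_width: 0.3
```

```bash
python3 -c "
from q import *
st(Q)"
```

```text
t 14.57 rack [-13.7  21.5  12.4] toolx yaw err 0.3 tilt [ 0.0257 -0.0162 -0.9995] F [-7.1  7.8  6.8] w 0.3 q [-0.24  0.21 -0.13  0.01 -1.19 -0.56]
```

Emit:
carry_out --pt "0 -3 0 0 0 0" --pt "0 -3 0 0 0 0"

```text
time_s: 14.73
tool_pos: [548.0, -342.1, 12.4]
tcp_rot: [-1.178, 2.901, -0.021]
force: [-11.6, 13.4, 11.4]
gripper_width: -0.2
```

```bash
python3 look.py w14
```

```text
t 14.73 rack [-13.6  21.3  12.4] toolx yaw err 0.32 tilt [ 0.0147 -0.0084 -0.9999] F [-11.6  13.4  11.4] w -0.2 q [-0.25  0.23 -0.12  0.   -1.21 -0.55]
```

View pics/w14c.png

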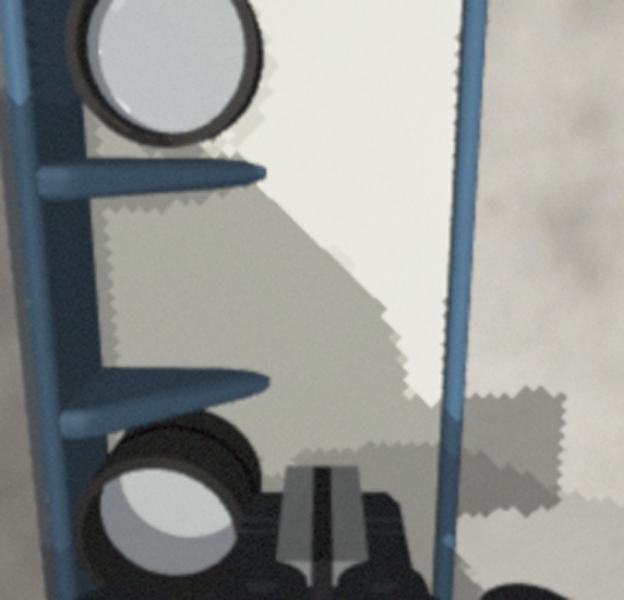

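Emit:
carry_out --pt "0 4 0 0 0 0" --pt "0 8 0 0 0 0" --pt "0 8 0 0 0 0" --pt "0 8 -10 0 0 0" --pt "0 0 -30 0 0 0" --pt "0 0 -35 0 0 0" --pt "0 0 -35 0 0 0" --pt "0 0 -35 0 0 0" --pt "0 0 -25 0 0 0" --pt "15 2 -10 0 0 0"

```text
time_s: 15.62
tool_pos: [508.1, -324.1, 193.7]
tcp_rot: [-1.184, 2.906, -0.012]
force: [-0.3, -0.3, 0.5]
gripper_width: 0.0
```

Emit:
carry_out --pt "34 5 0 0 0 0" --pt "34 5 0 0 0 0" --pt "34 5 0 0 0 0" --pt "34 5 0 0 0 0" --pt "34 5 0 0 0 0" --pt "34 5 0 0 0 0" --pt "34 5 0 0 0 0" --pt "20 0 0 0 0 0" --pt "0 0 0 0 0 0" --pt "0 0 0 0 0 0"

```text
time_s: 16.45
tool_pos: [282.9, -484.9, 193.5]
tcp_rot: [-1.182, 2.899, -0.024]
force: [-0.0, 0.2, -0.2]
gripper_width: 0.4
```

```bash
python3 - <<'E'
from q import *
st(Q)
for n,(a,b,c,d),f in (("top",(155,285,205,355),4.6),("side",(135,215,225,340),6.5)):
    t=cv2.cvtColor(optics.get_image(n),cv2.COLOR_RGB2BGR); cv2.imwrite(f"pics/{n}15.png",t);cv2.imwrite(f"pics/{n}15c.png",cv2.resize(t[a:b,c:d],None,fx=f,fy=f,interpolation=cv2.INTER_CUBIC))
    o=cv2.imread(f"pics/{n}13.png"); dd=abs(o.astype(int)-t).max(2)[a:b,c:d]>40; print(n,dd.sum(),np.argwhere(dd).mean(0) if dd.any() else '')
E
```

```text
t 16.45 rack [ -94.4 -268.8  193.5] toolx yaw err 0.47 tilt [ 0.0154 -0.0104 -0.9998] F [-0.   0.2 -0.2] w 0.4 q [-0.69 -0.08 -0.1  -0.   -1.53 -0.11]
top 1090 [110.03394495  81.67798165]
side 361 [39.33795014 92.91689751]
```

View pics/top15c.png

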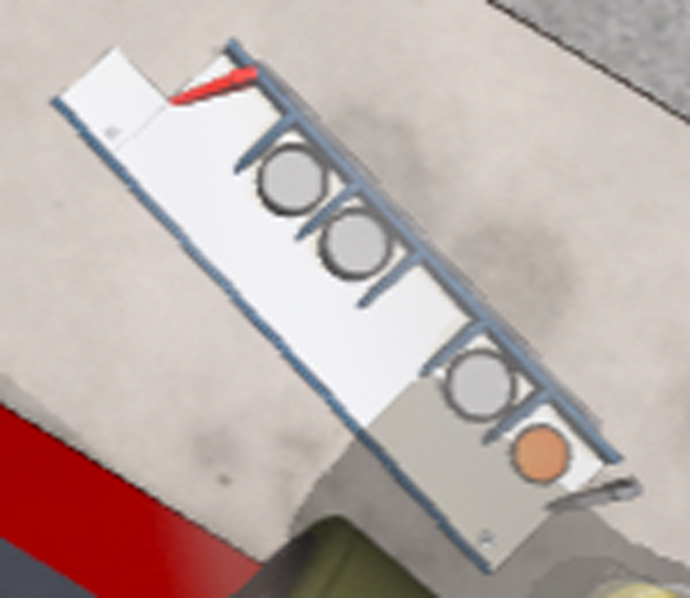

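View pics/side15c.png

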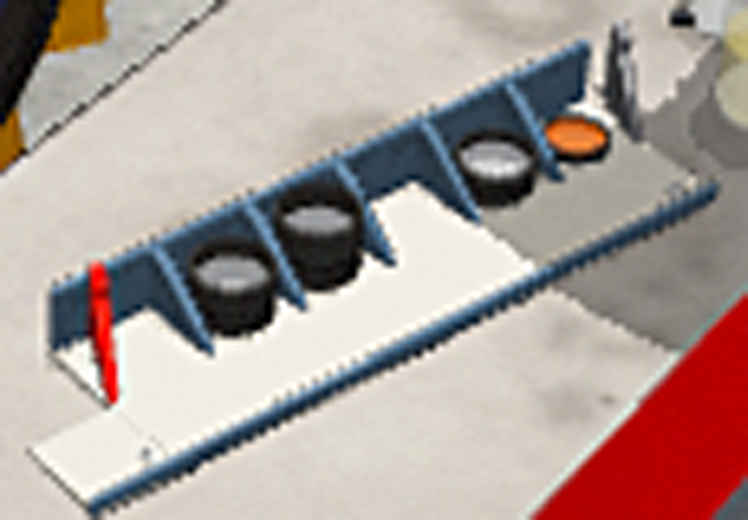

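The tube stands upright in gap 3, at top crop (356,245), and hasn't moved since the second push. The stored parts are where they were, and the arm is clear of everything.

```bash
python3 -c "
from workcell import arm
print(arm.finish_job())"
```

```text
the job is handed in; nothing more can be done
None
```

The lens tube is in the third gap from the red end (rack y = +19.5 mm) and the job is handed in. With the gripper shut, I pushed it along the ledge to that gap, checking against the divider noses in the wrist camera. I then pushed it straight in from the front, without gripping or lifting it.

- **Seated:** it stopped firmly at about 9 N. I pushed a second time, lower down and up to about 18 N, and it stopped at the same place to within half a millimetre.
- **Final pictures:** the top and side views show it upright in the gap, the stored parts unmoved and the arm well clear. The puck was last checked after the first push, when it had not moved. The clock read about 16.5 s.
- **Disagreement:** image estimates of how close the tube is to the back wall differed. Three estimates of its back edge put it 0.5 mm, about 1 mm and about 2 mm short of the wall. The rough top-view figure for its centre was about 10 mm instead of 14 mm, but that view has a forward bias of unknown size. I relied on the firm stop.

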